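Draw a ceramic filter element out of its housing and lay it in the tray

TASK

Swing the retaining gate of the filter module well clear of the tube, then draw the long ceramic filter element straight out of its tube, hand over hand, letting the saddles in front of the tube carry it while you take a fresh grip. Then pick it up near its middle, lower it into the grey tray without dropping it, and let it lie there flat, wholly inside the rim. The ceramic is brittle, so keep it near level and do not lever or force it; leave the gate open and do not disturb the petri dish, brass weight and syringe nearby.

Things in the scene. Friction and masses are not known exactly. Their poses are not given: they have to be found in the camera images.
- module: Filter module, fixed to the desk: grey base plate 84 x 470 x 12 mm with a level clear tube between steel heads and two black V saddles before its mouth. Origin on the desk straight below the mouth; +y runs along the tube's axis out of the mouth (the way the element comes out), z up. The tube lies at y = -220 to 0 mm; two hose stubs on top reach z = 100 mm.
- mouth (a point): Centre of the tube's mouth, 60 mm above the desk, in the face of the front steel head (44 mm across). The bore is 17 mm wide and closed at the back. Fingers have 105 mm of room along y from this face to the near saddle.
- near_saddle (a point): Axis of an element lying in the near saddle, 57.5 mm above the desk, 112 mm in front of the mouth. The saddle is a V open upward, 14 mm thick along the module's y and 48 mm wide; its arms rise to 68 mm above the desk, so fingers that grip the element cannot pass it.
- far_saddle (a point): The same for the far saddle, of the same size, 205 mm in front of the mouth.
- gate (a joint): Retaining gate, a steel bar 6 mm thick, 53 to 69 mm above the desk, on an upright pivot; rad. 0 = shut, across the element's end 58 mm before the mouth; grows counter-clockwise seen from above (free end goes out along the module's +y); stop at 2.0. Light friction, stays where left. Below 0.9 it still bars the element; at 1.6 it is clear of open fingers.
- gate_pivot (a point): Point on the gate's upright pivot axis, 61 mm above the desk, at module x = -68, y = 58 mm; the post is 15 mm thick, 70 mm tall, on a tab of the base plate.
- gate_pin (a point): Middle of the gate's upright round handle pin at the bar's free end, 88 mm from the pivot axis: a black pin 13 mm thick, 71 to 101 mm above the desk; this point is 89 mm above the desk. Grip it from above.
- element: Brittle ceramic filter element: white round rod with rounded ends, 14 mm thick, 240 mm long, 0.1 kg. Origin at its centre, y along its axis, +y toward the end that shows at the mouth. At the start it lies in the bore, axis 58.5 mm above the desk, 36 to 48 mm of it standing out of the mouth.
- lead_end (a point): Centre of the element's end face that comes out first.
- tail_end (a point): Centre of the element's other end face, 240 mm behind; inside the tube at the start.
- tray: Loose shallow grey tray, 286 x 197 mm, rim 23 mm high. Origin under its middle on the desk, x along its long side, z up. Inside it is 270 x 180 mm between the rims, floor 3 mm above the desk; an element lying flat in it has its axis about 10 mm above the desk.
- petri_dish: Bystander: round clear petri dish, 63 mm across, 16 mm high, origin under its middle.
- brass_weight: Bystander: small brass weight with a knob, 26 mm across, 30 mm high, origin under its middle.
- syringe: Bystander: plastic syringe lying flat, 84 mm long, 15 mm wide, 19 mm high, origin under its middle, y along its length.

How it is judged:
By the outcome, as a careful person would: the job done as asked, in the order asked, and still so for the second after the job is handed in, with the robot touching nothing.
It also fails if it takes over 67 s, if anything falls off the work surface, if the arm or the gripper's body presses on something with over 40 N, if the wrist force passes 120 N, or if a joint passes its speed limit or range.

ROBOT

A 7-joint arm with a two-finger parallel gripper is mounted at the origin on a cart in front of the work surface, level with it; the furniture and walls round the work are solid. World frame = base frame: x ahead of the robot, y to its left, z up, the work surface at z = 0. Lengths are in m, angles in rad, forces in N, time in s.
With the tool pointing down it reaches from about 0.35 to 0.775 m from the base axis. Payload 3.1 kg.
Tool frame: the origin (TCP) lies at the centre of the arm's flange, where the gripper is bolted on; the fingertips stand 173 mm ahead of it and the grasp point (between the pads) lies 155 mm ahead of it; z points along the fingers, y is the line along which they close (so a half turn about z gives the same grasp; the last joint's range is limited). The gripper opens to 85 mm and grips with 20 to 120 N. Pads are 22 mm wide; open, the fingers measure 114 mm over their backs; the gripper's body (76 mm by 85 mm) begins 54 mm behind the grasp point. The pads swing forward as they close: fully open they stand 13 mm farther back than shut.
Start: joints at [-1.303, 0.311, 0.014, 1.512, -0.004, 1.319, -0.027], TCP at [0.168, 0.524, 0.405] pointing down, gripper open.
Joint ranges: [-2.7, 2.7], [-0.3, 1.91], [-1.27, 1.3], [0.12, 2.57], [-1.44, 4.58], [0.2, 2.03], [-3.05, 3.05]. Speed limits (rad/s): [2.79, 2.79, 3.14, 3.14, 3.14, 3.14, 3.14].

INTERFACE

Orientations are given as a 3x3 rotation matrix whose columns are the frame's x, y, z axes.
In Python, from plant import r gives the robot as it stands.
- The arm moves only by the tool jog_arm, called by a JSON object that holds its "api" and its "payload". Schema: {"type":"object","properties":{"increments":{"type":"array","items":{"type":"array","items":{"type":"array","items":{"type":"number"},"minItems":6,"maxItems":6},"minItems":1,"maxItems":20},"minItems":1,"maxItems":1},"aperture":{"type":"number"},"grip_n":{"type":"number"},"only":{"type":"string"},"quiet":{"type":"boolean"},"lines":{"type":"string"}},"required":["increments"],"additionalProperties":false}. increments is a list that holds a single list of rows (three levels of brackets), with 1 to 20 rows, each of 6 numbers: dx, dy, dz in parts of the range, where 1.0 means 0.8 m, then a rotation vector rx, ry, rz in fractions of the full range, 1 being 4 rad; each row is the pose to reach, as a shift and turn from the pose commanded when the call began, along the tool's axes at that moment; what a row does not reach only later rows make up. A row lasts 1/12 s, in which the tool goes at most 0.0417 m and 0.125 rad, less where a joint would pass 70% of its speed; a pose out of reach is approached as far as the arm can. aperture is the finger opening in m, set as the call begins (left out keeps the last). The fingers move at their own pace and stop on an object; grip_n is the grip in N (left out, the last holds). Time passes only in rows, so rows that do not move let the fingers close. The tool returns the time, the measured TCP pose, the force, the opening and the grip force at its end. only (a regular expression) keeps the lines of the reply that match it, lines (a string "A,B") keeps lines A to B, and quiet returns only ok. Input that does not fit is refused with a message, and nothing moves.
- r.sense(): the state, without advancing time (a new reading comes with each control period).
- r.capture(name): name is "scene" or "top" or "wrist"; returns the picture (400x640x3 uint8, red, green, blue); there is no depth.
- r.camera_model(name): a dict with "intrinsics" (3x3 intrinsics, pixels), "extrinsics" (4x4, takes a point from camera to world coordinates); the wrist camera has in their place "tool_from_camera" (4x4, takes a point from camera to tool coordinates, whose origin is the TCP and whose axes are the flange's). Camera axes: x right, y down, z forward; pixel columns grow to the right and rows downward; lengths in m; the calibration is good to about 2 mm. A picture is of the moment at which its call begins: read the wrist's pose just before it. camera_model takes no time and is no camera call.
- r.close_job(): hands the job in; it is judged then, once.
The state is a dict: "t": time; "joints": joint angles; "qd": joint speeds; "tau": joint torques, N m; "tcp_pos": TCP position; "tcp_rot": TCP orientation; "wrist_force": force on the tool from outside, world axes, zero at the start; "torque": the same for the moment, N m; "opening": finger opening in m; "grasp_force": force on a finger pad.
Only numpy, scipy, OpenCV 4.12 (cv2) and the standard library are available. Lean on these libraries where they do the work, as an engineer would, in place of code of your own. Each camera call takes 0.05 s, during which the arm holds its last target. There are 200 camera calls.

## Working session

There is one attempt and no reset: what is moved stays moved. The work goes in short steps, Python scripts to look and compute and a tool call to move; the robot and the scene stay as the last step left them, time stands still between calls to the robot, and variables do not carry over. Pictures are saved under pics/ and viewed, at most 14 in all, crops included, and the job is handed in when it is done.

```bash
ls; mkdir -p pics
```

Run:
```python
from plant import r
import cv2,numpy as np
for n in("scene","top"):
    cv2.imwrite(f"pics/{n}0.png",r.capture(n)[:,:,::-1])
    m=r.camera_model(n);print(n,np.round(m["intrinsics"],1).tolist(),np.round(m["extrinsics"],3).tolist())
print(r.camera_model("wrist"))
s=r.sense();print(s["t"],s["tcp_pos"],np.round(s["tcp_rot"],3).tolist(),s["opening"])
```

```text
pics
plant.py
scene [[450.3, 0.0, 311.3], [0.0, 450.3, 193.6], [0.0, 0.0, 1.0]] [[0.549, -0.567, 0.614, -0.118], [-0.836, -0.353, 0.421, -0.418], [-0.022, -0.745, -0.667, 0.807], [0.0, 0.0, 0.0, 1.0]]
top [[392.8, 0.0, 323.9], [0.0, 392.8, 198.2], [0.0, 0.0, 1.0]] [[0.025, -0.996, 0.082, 0.465], [-0.999, -0.027, -0.02, 0.064], [0.023, -0.082, -0.996, 1.055], [0.0, 0.0, 0.0, 1.0]]
{'intrinsics': array([[317.73274342,   0.        , 321.78421316],
       [  0.        , 317.73274342, 201.73357066],
       [  0.        ,   0.        ,   1.        ]]), 'tool_from_camera': array([[ 1.22636270e-03, -9.65192749e-01, -2.61536714e-01,
         6.54311689e-02],
       [ 9.99999236e-01,  1.14320187e-03,  4.70112228e-04,
        -2.26695158e-04],
       [-1.54759654e-04, -2.61537091e-01,  9.65193414e-01,
         3.09105303e-02],
       [ 0.00000000e+00,  0.00000000e+00,  0.00000000e+00,
         1.00000000e+00]])}
0.1 [0.16754752 0.5235665  0.40371286] [[-0.952, 0.305, -0.001], [0.305, 0.952, -0.002], [-0.0, -0.002, -1.0]] 0.08567719595175441
```

View pics/top0.png

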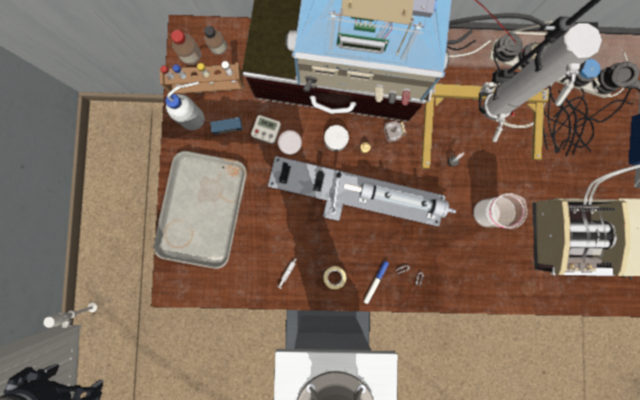

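View pics/scene0.png

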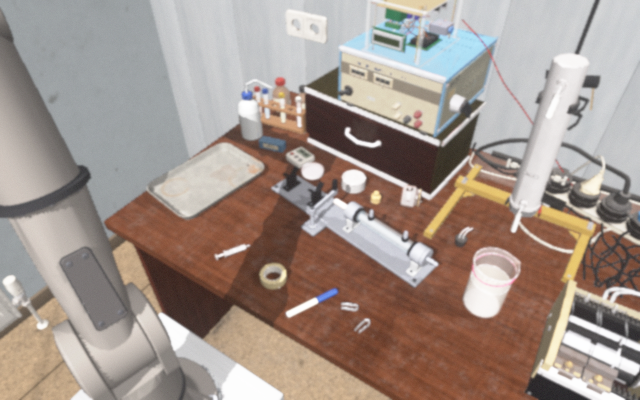

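The top view shows the module running right to left: tube at about (445,208)–(365,190), saddles at (318,180) and (284,172), gate pin near (338,178). The tray is centred near (200,210). I'll enlarge it.

Run:
```python
import cv2
a=cv2.imread("pics/top0.png")[140:235,260:460]
cv2.imwrite("pics/c1.png",cv2.resize(a,None,fx=4,fy=4,interpolation=cv2.INTER_CUBIC))
a=cv2.imread("pics/scene0.png")[150:290,265:445]
cv2.imwrite("pics/c2.png",cv2.resize(a,None,fx=4,fy=4,interpolation=cv2.INTER_CUBIC))
```

```text
(no output)
```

View pics/c1.png

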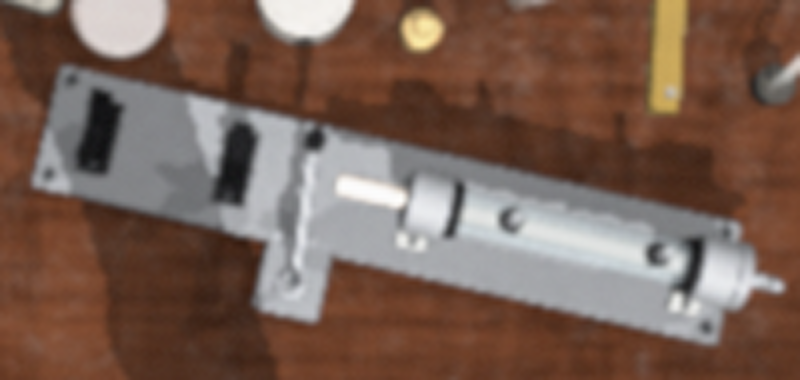

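View pics/c2.png

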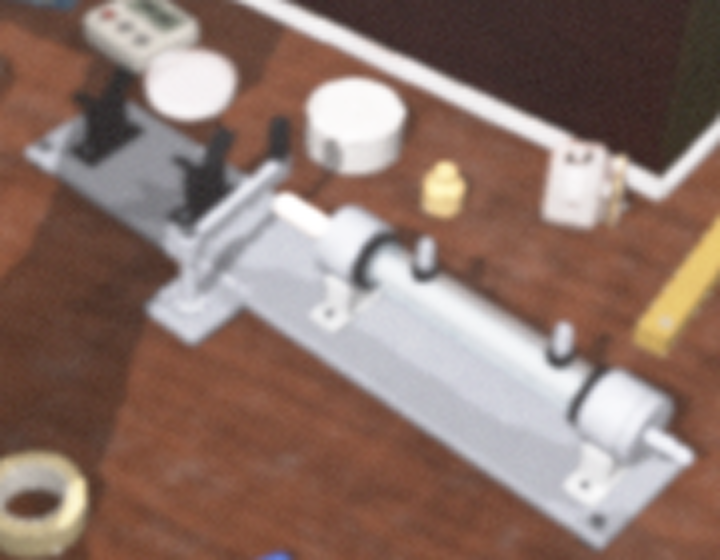

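Crop 1 (top, offset 260,140, ×4): pin top (315,135), pivot post top (291,281), near saddle (236,163), far saddle (100,131), mouth face (408,205), element end (338,186). Crop 2 (scene) confirms the pin top at (279,122) and the gate shut across the element.

Create h.py:
```python
from plant import r
import numpy as np, cv2
from scipy.optimize import least_squares
def mod(p,x):  # module -> world
    c,s=np.cos(x[2]),np.sin(x[2]);return np.array([x[0]+c*p[0]-s*p[1],x[1]+s*p[0]+c*p[1],p[2]])
def proj(K,T,w):
    q=np.linalg.inv(T)@np.r_[w,1];u=K@q[:3];return u[:2]/u[2]
def ray(K,T,uv,z):
    d=T[:3,:3]@np.linalg.solve(K,[*uv,1]);o=T[:3,3];return o+d*(z-o[2])/d[2]
def cam(n):
    m=r.camera_model(n)
    if n!="wrist":return m["intrinsics"],m["extrinsics"]
    s=r.sense();T=np.eye(4);T[:3,:3]=s["tcp_rot"];T[:3,3]=s["tcp_pos"];return m["intrinsics"],T@m["tool_from_camera"]
def need(g,yaw,off=.155): # tool-axis shift & turn to put grasp point at g, tool x along module +y, pointing down
    s=r.sense();R=np.array(s["tcp_rot"]);t=np.array(g)+[0,0,off]
    G=np.array([[-np.sin(yaw),np.cos(yaw),0],[np.cos(yaw),np.sin(yaw),0],[0,0,-1]])
    return np.round(R.T@(t-s["tcp_pos"]),4),np.round(cv2.Rodrigues(R.T@G)[0].ravel(),4)
```

Run:
```python
from h import *
T=cam("top");S=cam("scene")
tp=lambda u,v:np.array([260+(u-1.5)/4,140+(v-1.5)/4])
sp=lambda u,v:np.array([265+(u-1.5)/4,150+(v-1.5)/4])
obs=[(T,(20,58,101),tp(315,133)),(T,(-68,58,70),tp(291,281)),(T,(0,112,62),tp(236,163)),(T,(0,205,62),tp(100,131)),
(S,(20,58,101),sp(279,122))]
def f(x):return np.concatenate([proj(*c,mod(np.array(p)/1e3,x))-o for c,p,o in obs])
r_=least_squares(f,[.5,.1,-.23]);print(r_.x,r_.fun.reshape(-1,2).round(2))
x=r_.x
def tomod(w):
    d=w[:2]-x[:2];c,s=np.cos(x[2]),np.sin(x[2]);return (c*d[0]+s*d[1],-s*d[0]+c*d[1])
for n,uv,z in [("lead",(338,186),.0585),("mouthmid",(408,205),.06),("c",(68,68),.012),("c",(35,188),.012),("c",(738,225),.012),("c",(718,345),.012)]:
    print(n,np.round(tomod(ray(*T,tp(*uv),z)),4))
for uv in [(175,153),(245,163),(222,268),(157,258)]: print("tray",ray(*T,uv,.023).round(3))
for n,p in dict(pin=(.02,.058,.19),grip=(0,.02,.0585)).items():
    g=mod(p,x);print(n,g.round(4),np.hypot(*g[:2]),need(g,x[2]))
```

```text
[ 0.57388563 -0.04862004 -0.18016804] [[ 2.45  1.3 ]
 [ 0.62  0.06]
 [-1.14 -0.75]
 [-2.93 -0.26]
 [ 0.97  0.09]]
lead [-0.0018  0.0421]
mouthmid [-0.0047 -0.004 ]
c [0.0445 0.2329]
c [-0.039  0.237]
c [ 0.0337 -0.2285]
c [-0.0481 -0.2297]
tray [0.659 0.439 0.023]
tray [0.638 0.254 0.023]
tray [0.362 0.302 0.023]
tray [0.384 0.47  0.023]
pin [0.604  0.0049 0.19  ] 0.603974739594263 (array([-0.5737, -0.3609,  0.0595]), array([-0.0017,  0.0016,  1.4413]))
grip [ 0.5775 -0.0289  0.0585] 0.5781944310039513 (array([-0.5588, -0.4009,  0.1911]), array([-0.0017,  0.0016,  1.4413]))
```

Run:
```python
from h import *
T=cam("top");S=cam("scene")
tp=lambda u,v:np.array([260+(u-1.5)/4,140+(v-1.5)/4])
sp=lambda u,v:np.array([265+(u-1.5)/4,150+(v-1.5)/4])
obs=[(T,(20,58,101),tp(315,133),1),(T,(-68,58,70),tp(291,281),1),(T,(0,112,62),tp(236,163),1),(T,(0,205,62),tp(100,131),1),
(S,(20,58,101),sp(279,122),1)]
co=[(42,235,(68,68)),(-42,235,(35,188)),(42,-235,(738,225)),(-42,-235,(718,345))]
def f(x):return np.concatenate([proj(*c,mod(np.array(p)/1e3,x))-o for c,p,o,w in obs]+[proj(*T,mod(np.array((a,b+x[3],12))/1e3,x))-tp(*o) for a,b,o in co])
r_=least_squares(f,[.5,.1,-.23,0],loss="soft_l1",x_scale=[.1,.1,.1,10]);print(r_.x,r_.fun.reshape(-1,2).round(2))
x=r_.x
def tomod(w):
    d=w[:2]-x[:2];c,s=np.cos(x[2]),np.sin(x[2]);return (c*d[0]+s*d[1],-s*d[0]+c*d[1])
for n,uv,z in [("lead",(338,186),.0585),("el",(400,198),.0585),("mouthmid",(408,205),.06)]:
    print(n,np.round(tomod(ray(*T,tp(*uv),z)),4))
g=mod((.02,.058,.19),x);print(g.round(4),need(g,x[2]))
```

```text
[ 0.57168878 -0.04825885 -0.19905775  2.82830724] [[ 2.52  1.79]
 [ 0.05  0.4 ]
 [-1.13 -0.7 ]
 [-2.76 -0.88]
 [ 0.79  0.39]
 [-1.51 -0.22]
 [-0.61  0.15]
 [ 1.74 -0.26]
 [ 0.56  0.32]]
lead [-0.0004  0.0421]
el [0.001  0.0018]
mouthmid [-0.0024 -0.004 ]
[0.6028 0.0046 0.19  ] (array([-0.5727, -0.3615,  0.0595]), array([-0.0017,  0.0016,  1.4602]))
```

Units first: shifts go in shares of 0.8 m and turns go in shares of 4 rad. So -0.573 m is -0.7163, -0.361 m is -0.4513, 1.46 rad is 0.365.

{"api": "jog_arm", "payload": {"increments": [[[-0.7163,-0.4513,0,0,0,0.365],[-0.7163,-0.4513,0,0,0,0.365],[-0.7163,-0.4513,0,0,0,0.365],[-0.7163,-0.4513,0,0,0,0.365],[-0.7163,-0.4513,0,0,0,0.365],[-0.7163,-0.4513,0,0,0,0.365],[-0.7163,-0.4513,0,0,0,0.365],[-0.7163,-0.4513,0,0,0,0.365],[-0.7163,-0.4513,0,0,0,0.365],[-0.7163,-0.4513,0,0,0,0.365],[-0.7163,-0.4513,0,0,0,0.365],[-0.7163,-0.4513,0,0,0,0.365],[-0.7163,-0.4513,0,0,0,0.365],[-0.7163,-0.4513,0,0,0,0.365],[-0.7163,-0.4513,0,0,0,0.365],[-0.7163,-0.4513,0.075,0,0,0.365],[-0.7163,-0.4513,0.075,0,0,0.365],[-0.7163,-0.4513,0.075,0,0,0.365],[-0.7163,-0.4513,0.075,0,0,0.365],[-0.7163,-0.4513,0.075,0,0,0.365]]], "aperture": 0.085}}

```text
t: 1.77
tcp_pos: [0.6033, 0.0063, 0.3448]
tcp_rot: [[0.197, 0.98, -0.001], [0.98, -0.197, 0.001], [0.001, -0.001, -1.0]]
wrist_force: [0.0, 0.2, 0.6]
opening: 0.0846
grasp_force: 0.0
```

Run:
```python
from h import *
s=r.sense();print(s["t"],s["joints"],np.abs(s["qd"]).max())
K,T=cam("wrist");a=r.capture("wrist")[:,:,::-1]
cv2.imwrite("pics/w1.png",cv2.resize(a,(800,500),interpolation=cv2.INTER_CUBIC))
np.savez("w1.npz",K=K,T=T)
```

```text
1.7667 [-0.41841365  0.49740436  0.56579491  1.46792767 -0.27343152  1.25597922
 -0.02056729] 0.035110347801678446
```

View pics/w1.png

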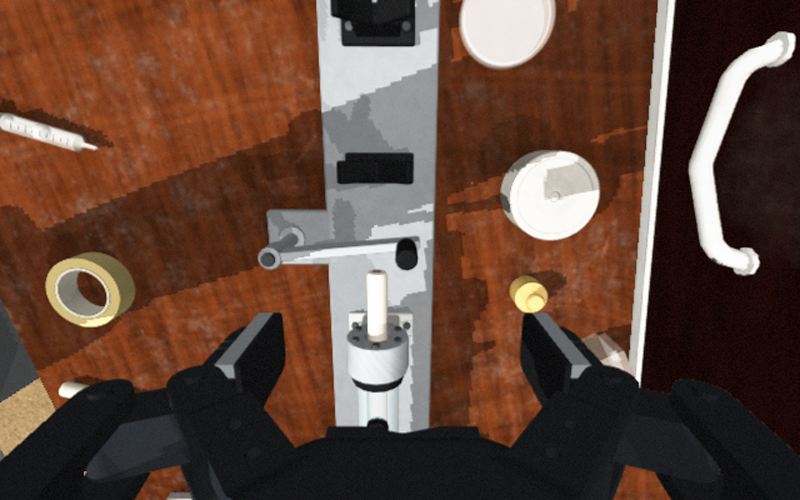

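The wrist view (×1.25) shows the pin top at (407,246), post top at (270,260), element lead end at (377,271), near saddle centred at (375,168) and head at (377,335). The dish and weight are clear to the right.

Run:
```python
from h import *
d=np.load("w1.npz");C=(d["K"],d["T"])
px=lambda u,v:np.array([(u+.5)/1.25-.5,(v+.5)/1.25-.5])
W=lambda u,v,z:ray(*C,px(u,v),z)
for n,u,v,z in [("pin",407,245,.101),("piv",270,260,.070),("sadL",338,168,.066),("sadR",413,168,.066),("lead",377,271,.0585),("elmid",377,310,.0655),("plateL",328,225,.012),("plateL2",329,280,.012),("plateR",435,200,.012),("plateR2",436,60,.012),("headtop",377,332,.082),("tab",267,210,.012)]:
    print(n,W(u,v,z).round(4))
obs=[((-68,58,70),(270,260)),((0,112,66),(375.5,168)),((42,90,12),(436,200)),((-42,50,12),(329,270))]
# residual: pivot both coords, saddle both, plate edges only u ; element axis x=0 at (377,310,z65.5) u only
def f(x):
    e=[]
    for i,(p,o) in enumerate(obs):
        q=proj(*C,mod(np.array(p)/1e3,x))-px(*o);e+=list(q[:1] if i>1 else q)
    for y,uv in [(30,(377,285)),(5,(377,308))]: pass
    w=W(377,300,.0655)[:2]-x[:2];e.append(300*(np.cos(x[2])*w[0]+np.sin(x[2])*w[1]))
    return np.array(e)
s=least_squares(f,[.57,-.048,-.2]);x=s.x;print(x,s.fun.round(2))
pin=W(407,245,.101);piv=mod((-.068,.058,0),x);v=(pin-piv)[:2];print("gate",np.arctan2(v[1],v[0])-x[2],np.hypot(*v))
w=W(377,271,.0585)[:2]-x[:2];print("lead y",-np.sin(x[2])*w[0]+np.cos(x[2])*w[1],np.cos(x[2])*w[0]+np.sin(x[2])*w[1])
print(need([*pin[:2],.092],x[2]))
```

```text
pin [0.6088 0.0181 0.101 ]
piv [0.5197 0.0178 0.07  ]
sadL [0.5754 0.0653 0.066 ]
sadR [0.6204 0.0563 0.066 ]
lead [ 0.5838 -0.0063  0.0585]
elmid [ 0.5788 -0.0311  0.0655]
plateL [0.5485 0.0235 0.012 ]
plateL2 [ 0.5383 -0.0202  0.012 ]
plateR [0.633  0.0264 0.012 ]
plateR2 [0.6507 0.1223 0.012 ]
headtop [ 0.5782 -0.0392  0.082 ]
tab [0.5055 0.044  0.012 ]
[ 0.57789412 -0.05016474 -0.1706555 ] [ 0.99 -1.16 -1.06  0.98 -0.07  0.05 -0.59]
gate 0.16519008398770232 0.08803696911888541
lead y 0.04424715738494533 -0.0016467875665199866
(array([0.0118, 0.003 , 0.0988]), array([ 0.0011, -0.0018, -0.026 ]))
```

Converted, 0.098 m is 0.1225, 0.012 m is 0.015.

{"api": "jog_arm", "payload": {"increments": [[[0.015,0.0038,0.0375,0,0,0],[0.015,0.0038,0.075,0,0,0],[0.015,0.0038,0.1125,0,0,0],[0.015,0.0038,0.1225,0,0,0],[0.015,0.0038,0.1225,0,0,0]]], "aperture": 0.045, "grip_n": 20}}

```text
t: 2.23
tcp_pos: [0.6075, 0.0185, 0.2455]
tcp_rot: [[0.195, 0.981, -0.004], [0.981, -0.195, 0.001], [0.0, -0.004, -1.0]]
wrist_force: [-0.3, 0.4, 0.2]
opening: 0.0452
grasp_force: 0.0
```

{"api": "jog_arm", "payload": {"increments": [[[0,0,0,0,0,0],[0,0,0,0,0,0],[0,0,0,0,0,0],[0,0,0,0,0,0],[0,0,0,0,0,0],[0,0,0,0,0,0]]], "aperture": 0.005, "grip_n": 20}}

```text
t: 2.73
tcp_pos: [0.6078, 0.0166, 0.2493]
tcp_rot: [[0.198, 0.98, -0.002], [0.98, -0.198, 0.002], [0.002, -0.002, -1.0]]
wrist_force: [-6.6, 0.8, 6.3]
opening: 0.0121
grasp_force: 20.9
```

Converted, -0.1104 m is -0.138, -0.002 m is -0.0025.

{"api": "jog_arm", "payload": {"increments": [[[0.0075,-0.0013,-0.0013,0,0,0],[0.0159,-0.0045,-0.0025,0,0,0],[0.0309,-0.0111,-0.0025,0,0,0],[0.0448,-0.0203,-0.0025,0,0,0],[0.0571,-0.0311,-0.0025,0,0,0],[0.0678,-0.0436,-0.0025,0,0,0],[0.0763,-0.0578,-0.0025,0,0,0],[0.0826,-0.0729,-0.0025,0,0,0],[0.0866,-0.0889,-0.0025,0,0,0],[0.0883,-0.1053,-0.0025,0,0,0],[0.0874,-0.1219,-0.0025,0,0,0],[0.084,-0.138,-0.0025,0,0,0],[0.084,-0.138,-0.0025,0,0,0],[0.084,-0.138,-0.0025,0,0,0]]]}}

```text
t: 3.9
tcp_pos: [0.5124, 0.1193, 0.2501]
tcp_rot: [[0.185, 0.983, 0.001], [0.982, -0.185, 0.023], [0.022, -0.003, -1.0]]
wrist_force: [-1.1, 22.6, -2.6]
opening: 0.0052
grasp_force: 9.6
```

Run:
```python
from h import *
K,T=cam("wrist");a=r.capture("wrist")[:,:,::-1]
cv2.imwrite("pics/w2.png",cv2.resize(a,(800,500),interpolation=cv2.INTER_CUBIC))
np.savez("w2.npz",K=K,T=T)
```

```text
(no output)
```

View pics/w2.png

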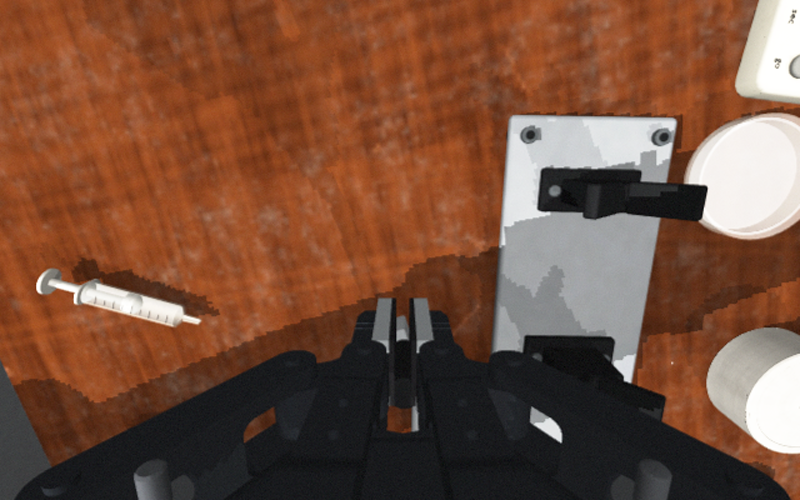

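The pin (402,375) sits just behind the pads, so the gate is open at about 1.9 rad. I'll release it and check.

Converted, -0.08 m is -0.1, 0.075 m is 0.0938.

{"api": "jog_arm", "payload": {"increments": [[[0,0,0,0,0,0],[0,0,0,0,0,0],[0,0,0,0,0,0],[0,0,-0.0375,0,0,0],[0,0,-0.075,0,0,0],[-0.0375,0.025,-0.075,0,0,0],[-0.075,0.0625,-0.075,0,0,0],[-0.1,0.0938,-0.075,0,0,0],[-0.1,0.0938,-0.075,0,0,0],[-0.1,0.0938,-0.075,0,0,0]]], "aperture": 0.085, "grip_n": 20}}

```text
t: 4.78
tcp_pos: [0.5727, 0.0093, 0.3101]
tcp_rot: [[0.202, 0.979, 0.004], [0.979, -0.202, -0.001], [0.0, 0.004, -1.0]]
wrist_force: [-0.4, 1.1, 0.7]
opening: 0.0849
grasp_force: 0.0
```

Run:
```python
from h import *
K,T=cam("wrist");a=r.capture("wrist")[:,:,::-1]
cv2.imwrite("pics/w3.png",cv2.resize(a,(800,500),interpolation=cv2.INTER_CUBIC))
np.savez("w3.npz",K=K,T=T);s=r.sense();print(s["t"],s["tcp_pos"],np.round(s["tcp_rot"],4).tolist())
```

```text
4.8333 [0.57201822 0.01144161 0.30952666] [[0.1983, 0.9801, 0.002], [0.9801, -0.1983, 0.0011], [0.0015, 0.0018, -1.0]]
```

View pics/w3.png

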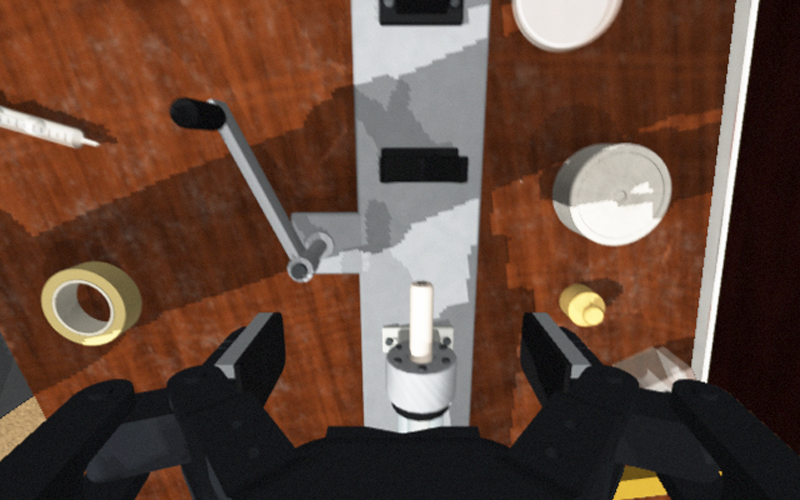

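Run:
```python
from h import *
d=np.load("w3.npz");C=(d["K"],d["T"])
s=r.sense();print(s["tcp_pos"],np.abs(s["qd"]).max());R=np.array(s["tcp_rot"])
px=lambda u,v:np.array([(u+.5)/1.25-.5,(v+.5)/1.25-.5])
for n,u,v,z in [("lead",421.5,282,.0585),("a",421.5,295,.0655),("b",420.5,345,.0655),("face",421,360,.060),("sad",424,166,.066),("piv",301,270,.07),("pin",185,112,.101),("far",421,10,.066)]:
    w=ray(*C,px(u,v),z);print(n,w.round(4),"tool",(R.T@(w-s["tcp_pos"])).round(4))
```

```text
[0.57201822 0.01144161 0.30952666] 0.034556915810285936
lead [ 0.5831 -0.0051  0.0585] tool [-0.0144  0.0137  0.251 ]
a [ 0.5817 -0.0104  0.0655] tool [-0.0198  0.0134  0.244 ]
b [ 0.5751 -0.0414  0.0655] tool [-0.0516  0.0131  0.244 ]
face [ 0.5732 -0.0545  0.06  ] tool [-0.0648  0.0138  0.2495]
sad [0.5966 0.0606 0.066 ] tool [0.0527 0.0139 0.2436]
piv [0.5194 0.0193 0.07  ] tool [-0.0031 -0.0535  0.2394]
pin [0.5    0.1051 0.101 ] tool [ 0.0772 -0.0895  0.2085]
far [0.6088 0.1325 0.066 ] tool [0.1256 0.0116 0.2437]
```

Converted, 0.096 m is 0.12, -0.038 m is -0.0475.

{"api": "jog_arm", "payload": {"increments": [[[-0.025,0.0169,0.025,0,0,0],[-0.0475,0.0169,0.05,0,0,0],[-0.0475,0.0169,0.0875,0,0,0],[-0.0475,0.0169,0.1125,0,0,0],[-0.0475,0.0169,0.12,0,0,0],[-0.0475,0.0169,0.12,0,0,0],[-0.0475,0.0169,0.12,0,0,0]]], "aperture": 0.045, "grip_n": 30}}

```text
t: 5.42
tcp_pos: [0.5776, -0.0272, 0.2135]
tcp_rot: [[0.195, 0.981, 0.001], [0.981, -0.195, 0.001], [0.001, 0.001, -1.0]]
wrist_force: [0.2, -0.3, -0.1]
opening: 0.0449
grasp_force: 0.0
```

{"api": "jog_arm", "payload": {"increments": [[[0,0,0,0,0,0],[0,0,0,0,0,0],[0,0,0,0,0,0],[0,0,0,0,0,0],[0,0,0,0,0,0],[0,0,0,0,0,0]]], "aperture": 0.005, "grip_n": 30}}

```text
t: 5.92
tcp_pos: [0.5779, -0.0287, 0.2139]
tcp_rot: [[0.197, 0.98, 0.003], [0.98, -0.197, 0.001], [0.001, 0.002, -1.0]]
wrist_force: [-0.3, 2.4, 5.8]
opening: 0.0128
grasp_force: 29.4
```

Converted, 0.062 m is 0.0775, 0.058 m is 0.0725.

{"api": "jog_arm", "payload": {"increments": [[[0,0,-0.0009,0,0,0],[0.0063,0,-0.0013,0,0,0],[0.015,0,-0.0013,0,0,0],[0.025,0,-0.0013,0,0,0],[0.035,0,-0.0013,0,0,0],[0.045,0,-0.0013,0,0,0],[0.055,0,-0.0013,0,0,0],[0.065,0,-0.0013,0,0,0],[0.0725,0,-0.0013,0,0,0],[0.0775,0,-0.0013,0,0,0],[0.0775,0,-0.0013,0,0,0],[0.0775,0,-0.0006,0,0,0]]]}}

```text
t: 6.92
tcp_pos: [0.5897, 0.0332, 0.2134]
tcp_rot: [[0.197, 0.98, 0.001], [0.98, -0.197, 0.002], [0.002, 0.0, -1.0]]
wrist_force: [0.9, 1.2, 3.3]
opening: 0.0131
grasp_force: 29.3
```

Run:
```python
from h import *
print(r.sense()["wrist_force"],r.sense()["torque"])
```

```text
[0.85382911 1.22018199 3.33082534] [ 0.17862403 -0.30800485  0.00364795]
```

Converted, -0.062 m is -0.0775, -0.045 m is -0.0563.

{"api": "jog_arm", "payload": {"increments": [[[0,0,0,0,0,0],[0,0,0,0,0,0],[0,0,0,0,0,0],[-0.025,0,0,0,0,0],[-0.0563,0,0,0,0,0],[-0.0775,0,0,0,0,0],[-0.0775,0,0,0,0,0],[-0.0775,0,0,0,0,0]]], "aperture": 0.035, "grip_n": 30}}

```text
t: 7.58
tcp_pos: [0.5766, -0.0306, 0.2131]
tcp_rot: [[0.201, 0.98, -0.001], [0.98, -0.201, -0.0], [-0.0, -0.001, -1.0]]
wrist_force: [0.6, 0.6, 0.1]
opening: 0.0351
grasp_force: 0.0
```

{"api": "jog_arm", "payload": {"increments": [[[0,0,0,0,0,0],[0,0,0,0,0,0],[0,0,0,0,0,0],[0,0,0,0,0,0],[0,0,0,0,0,0]]], "aperture": 0.005, "grip_n": 30}}

```text
t: 8.0
tcp_pos: [0.5775, -0.0277, 0.2132]
tcp_rot: [[0.196, 0.981, 0.001], [0.981, -0.196, 0.001], [0.001, 0.0, -1.0]]
wrist_force: [1.1, 1.6, 0.2]
opening: 0.0125
grasp_force: 29.2
```

{"api": "jog_arm", "payload": {"increments": [[[0,0,-0.0013,0,0,0],[0.0063,0,-0.0019,0,0,0],[0.015,0,-0.0019,0,0,0],[0.025,0,-0.0019,0,0,0],[0.035,0,-0.0019,0,0,0],[0.045,0,-0.0019,0,0,0],[0.055,0,-0.0019,0,0,0],[0.065,0,-0.0019,0,0,0],[0.0725,0,-0.0013,0,0,0],[0.0775,0,-0.0013,0,0,0],[0.0775,0,-0.0006,0,0,0],[0.0775,0,-0.0006,0,0,0]]]}}

```text
t: 9.0
tcp_pos: [0.5895, 0.0319, 0.2137]
tcp_rot: [[0.197, 0.98, 0.0], [0.98, -0.197, -0.0], [-0.0, 0.0, -1.0]]
wrist_force: [0.0, -0.4, -2.6]
opening: 0.0127
grasp_force: 29.2
```

Converted, -0.062 m is -0.0775, -0.045 m is -0.0563.

{"api": "jog_arm", "payload": {"increments": [[[0,0,0,0,0,0],[0,0,0,0,0,0],[0,0,0,0,0,0],[-0.025,0,0,0,0,0],[-0.0563,0,0,0,0,0],[-0.0775,0,0,0,0,0],[-0.0775,0,0,0,0,0],[-0.0775,0,0,0,0,0]]], "aperture": 0.035, "grip_n": 30}}

```text
t: 9.67
tcp_pos: [0.577, -0.0308, 0.2141]
tcp_rot: [[0.201, 0.98, 0.001], [0.98, -0.201, -0.0], [-0.0, 0.001, -1.0]]
wrist_force: [0.3, 0.0, 0.2]
opening: 0.0346
grasp_force: 0.0
```

{"api": "jog_arm", "payload": {"increments": [[[0,0,0,0,0,0],[0,0,0,0,0,0],[0,0,0,0,0,0],[0,0,0,0,0,0],[0,0,0,0,0,0]]], "aperture": 0.005, "grip_n": 30}}

```text
t: 10.08
tcp_pos: [0.5776, -0.0277, 0.2138]
tcp_rot: [[0.196, 0.981, 0.001], [0.981, -0.196, 0.001], [0.001, 0.001, -1.0]]
wrist_force: [1.6, 1.2, 0.0]
opening: 0.0127
grasp_force: 29.2
```

{"api": "jog_arm", "payload": {"increments": [[[0,0,-0.0013,0,0,0],[0.0063,0,-0.0019,0,0,0],[0.015,0,-0.0019,0,0,0],[0.025,0,-0.0019,0,0,0],[0.035,0,-0.0019,0,0,0],[0.045,0,-0.0019,0,0,0],[0.055,0,-0.0019,0,0,0],[0.065,0,-0.0019,0,0,0],[0.0725,0,-0.0013,0,0,0],[0.0775,0,-0.0013,0,0,0],[0.0775,0,-0.0006,0,0,0],[0.0775,0,0,0,0,0]]]}}

```text
t: 11.08
tcp_pos: [0.5897, 0.0322, 0.2139]
tcp_rot: [[0.197, 0.98, 0.001], [0.98, -0.197, 0.0], [0.0, 0.001, -1.0]]
wrist_force: [0.6, 0.4, 0.1]
opening: 0.013
grasp_force: 29.3
```

{"api": "jog_arm", "payload": {"increments": [[[0,0,0,0,0,0],[0,0,0,0,0,0],[0,0,0,0,0,0]]], "aperture": 0.035, "grip_n": 30}}

```text
t: 11.33
tcp_pos: [0.5893, 0.0311, 0.2138]
tcp_rot: [[0.199, 0.98, -0.0], [0.98, -0.199, -0.0], [-0.0, -0.0, -1.0]]
wrist_force: [0.1, -0.8, -0.4]
opening: 0.0352
grasp_force: 0.0
```

Run:
```python
from h import *
K,T=cam("wrist");a=r.capture("wrist")[:,:,::-1]
cv2.imwrite("pics/w4.png",cv2.resize(a,(800,500),interpolation=cv2.INTER_CUBIC))
np.savez("w4.npz",K=K,T=T)
```

```text
(no output)
```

View pics/w4.png

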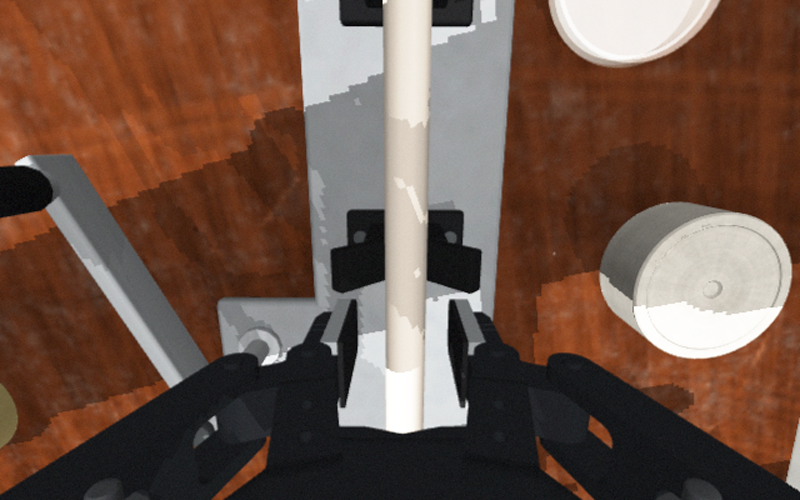

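The element lies in both saddles, running along u≈405. Next is the final short pull to bring the tail out.

Converted, -0.06 m is -0.075, -0.045 m is -0.0563.

{"api": "jog_arm", "payload": {"increments": [[[-0.025,0,0,0,0,0],[-0.0563,0,0,0,0,0],[-0.075,0,0,0,0,0],[-0.075,0,0,0,0,0],[-0.075,0,0,0,0,0]]], "aperture": 0.035, "grip_n": 30}}

```text
t: 11.8
tcp_pos: [0.5773, -0.0284, 0.2139]
tcp_rot: [[0.201, 0.98, 0.0], [0.98, -0.201, -0.0], [-0.0, 0.0, -1.0]]
wrist_force: [0.8, -0.1, -0.2]
opening: 0.035
grasp_force: 0.0
```

{"api": "jog_arm", "payload": {"increments": [[[0,0,0,0,0,0],[0,0,0,0,0,0],[0,0,0,0,0,0],[0,0,0,0,0,0],[0,0,0,0,0,0]]], "aperture": 0.005, "grip_n": 30}}

```text
t: 12.22
tcp_pos: [0.5779, -0.0258, 0.2137]
tcp_rot: [[0.196, 0.981, 0.001], [0.981, -0.196, 0.001], [0.001, 0.0, -1.0]]
wrist_force: [0.9, 0.9, 0.3]
opening: 0.0132
grasp_force: 29.2
```

{"api": "jog_arm", "payload": {"increments": [[[0,0,-0.0006,0,0,0],[0.0063,0,-0.0013,0,0,0],[0.015,0,-0.0013,0,0,0],[0.025,0,-0.0013,0,0,0],[0.035,0,-0.0013,0,0,0],[0.045,0,-0.0013,0,0,0],[0.055,0,-0.0006,0,0,0],[0.06,0,0,0,0,0],[0.06,0,0,0,0,0],[0.06,0,0.0006,0,0,0]]]}}

```text
t: 13.05
tcp_pos: [0.5874, 0.0209, 0.2134]
tcp_rot: [[0.197, 0.98, 0.001], [0.98, -0.197, 0.001], [0.001, 0.001, -1.0]]
wrist_force: [1.4, 1.6, 1.3]
opening: 0.0129
grasp_force: 29.3
```

{"api": "jog_arm", "payload": {"increments": [[[0,0,0,0,0,0],[0,0,0,0,0,0],[0,0,0,0,0,0],[0,0,0,0,0,0],[0,0,-0.05,0,0,0],[0,0,-0.1,0,0,0],[0,0,-0.15,0,0,0],[0,0,-0.15,0,0,0],[0,0,-0.15,0,0,0]]], "aperture": 0.05, "grip_n": 30}}

```text
t: 13.8
tcp_pos: [0.588, 0.0193, 0.3365]
tcp_rot: [[0.198, 0.98, 0.007], [0.98, -0.198, 0.001], [0.002, 0.007, -1.0]]
wrist_force: [0.2, 0.7, -0.1]
opening: 0.0502
grasp_force: 0.0
```

Run:
```python
from h import *
K,T=cam("wrist");a=r.capture("wrist")[:,:,::-1]
cv2.imwrite("pics/w5.png",cv2.resize(a,(800,500),interpolation=cv2.INTER_CUBIC))
np.savez("w5.npz",K=K,T=T)
```

```text
(no output)
```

View pics/w5.png

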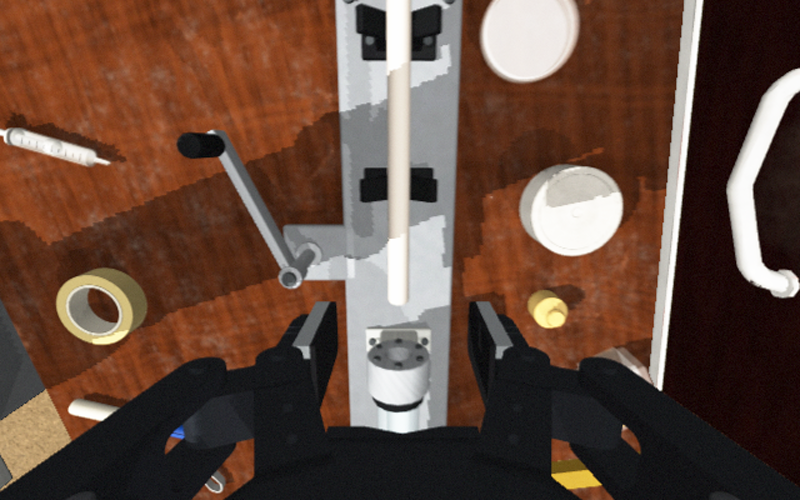

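The tail end is at (399,304), clear of the mouth, and the element lies in both saddles: near (398,185), far (399,35). Next: the centre position and the tray.

Run:
```python
from h import *
d=np.load("w5.npz");C=(d["K"],d["T"])
s=r.sense();R=np.array(s["tcp_rot"]);print(s["tcp_pos"])
px=lambda u,v:np.array([(u+.5)/1.25-.5,(v+.5)/1.25-.5])
P={}
for n,u,v,z in [("tail",399,303,.0575),("el1",398.5,285,.0645),("el2",399,60,.0645),("sad",398.5,185,.064),("far",399,33,.064)]:
    w=ray(*C,px(u,v),z);P[n]=w;print(n,w.round(4),"tool",(R.T@(w-s["tcp_pos"])).round(4))
u=(P["el2"]-P["el1"])[:2];u/=np.hypot(*u);c=P["tail"][:2]+.12*u;print("yaw",np.arctan2(-u[0],u[1]),"centre",c)
print(need([*c,.10],np.arctan2(-u[0],u[1])))
```

```text
[0.58707244 0.01976781 0.33405741]
tail [ 0.5812 -0.0161  0.0575] tool [-0.0365  0.0009  0.2765]
el1 [ 0.584  -0.001   0.0645] tool [-0.0212  0.0007  0.2695]
el2 [0.6107 0.1288 0.0645] tool [0.1114 0.0011 0.2697]
sad [0.5967 0.0613 0.064 ] tool [0.0424 0.0008 0.2701]
far [0.6134 0.1422 0.064 ] tool [0.125  0.0012 0.2702]
yaw -0.2028155458469217 centre [0.6054008 0.1014398]
(array([0.0836, 0.0017, 0.0791]), array([ 0.0015, -0.0008,  0.0036]))
```

Converted, 0.1215 m is 0.1519, 0.0835 m is 0.1044.

{"api": "jog_arm", "payload": {"increments": [[[0.05,0.0019,0,0,0,0],[0.0938,0.0019,0.025,0,0,0],[0.1044,0.0019,0.0625,0,0,0],[0.1044,0.0019,0.1,0,0,0],[0.1044,0.0019,0.1375,0,0,0],[0.1044,0.0019,0.1519,0,0,0],[0.1044,0.0019,0.1519,0,0,0],[0.1044,0.0019,0.1519,0,0,0]]], "aperture": 0.05, "grip_n": 40}}

```text
t: 14.52
tcp_pos: [0.6046, 0.1011, 0.2109]
tcp_rot: [[0.199, 0.98, -0.002], [0.98, -0.199, -0.001], [-0.001, -0.002, -1.0]]
wrist_force: [0.5, 1.0, 0.5]
opening: 0.0499
grasp_force: 0.0
```

{"api": "jog_arm", "payload": {"increments": [[[0,0,0,0,0,0],[0,0,0,0,0,0],[0,0,0,0,0,0],[0,0,0,0,0,0],[0,0,0,0,0,0],[0,0,0,0,0,0]]], "aperture": 0.005, "grip_n": 40}}

```text
t: 15.02
tcp_pos: [0.6049, 0.1017, 0.2138]
tcp_rot: [[0.198, 0.98, 0.0], [0.98, -0.198, 0.001], [0.001, -0.0, -1.0]]
wrist_force: [-3.7, -0.3, 5.5]
opening: 0.0127
grasp_force: 38.9
```

{"api": "jog_arm", "payload": {"increments": [[[0,0,-0.0025,0,0,0],[0,0,-0.0075,0,0,0],[0,0,-0.0188,0,0,0],[0,0,-0.0375,0,0,0],[0,0,-0.0625,0,0,0],[0,0,-0.1,0,0,0],[0,0,-0.1375,0,0,0],[0,0,-0.1625,0,0,0],[0,0,-0.1625,0,0,0],[0,0,-0.1625,0,0,0]]]}}

```text
t: 15.85
tcp_pos: [0.6055, 0.1014, 0.3437]
tcp_rot: [[0.198, 0.98, 0.004], [0.98, -0.198, 0.001], [0.002, 0.004, -1.0]]
wrist_force: [0.3, -0.1, -1.6]
opening: 0.0125
grasp_force: 39.0
```

Run:
```python
from h import *
print(r.sense()["torque"])
cv2.imwrite("pics/t6.png",r.capture("top")[:,:,::-1])
a=cv2.imread("pics/t6.png")[130:290,140:340]
cv2.imwrite("pics/t6c.png",cv2.resize(a,None,fx=3.75,fy=3.75,interpolation=cv2.INTER_CUBIC))
```

```text
[-0.05622047  0.06710452  0.01068334]
```

View pics/t6c.png

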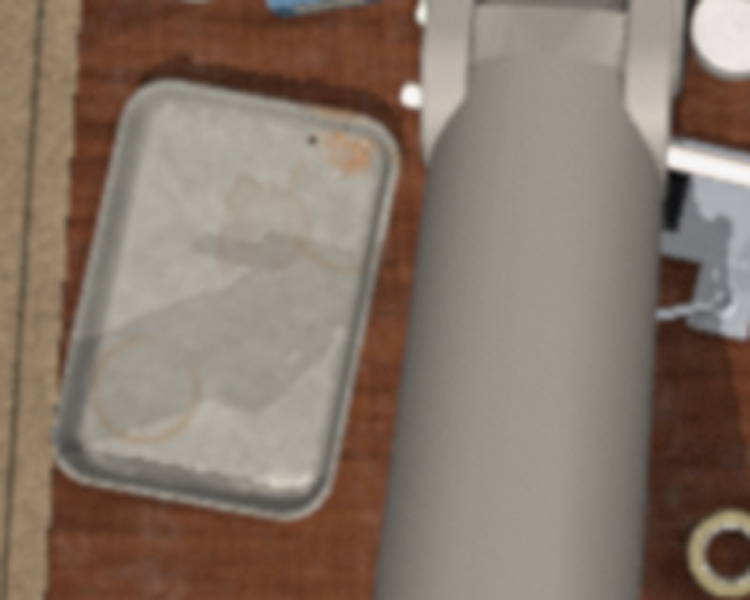

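Tray rim corners in the crop are about (131,76), (407,132), (322,523) and (50,471). The element is held, with about 1.6 N of load.

Run:
```python
from h import *
C=cam("top");s=r.sense();R=np.array(s["tcp_rot"])
W=[ray(*C,[140+(u-1.4)/3.75,130+(v-1.4)/3.75],.023) for u,v in [(131,76),(407,132),(322,523),(50,471)]]
W=np.array(W);print(W.round(4),[np.linalg.norm(W[i]-W[(i+1)%4]).round(4) for i in range(4)])
c=W.mean(0);l=(W[0]+W[1]-W[2]-W[3])[:2];sh=(W[0]+W[3]-W[1]-W[2])[:2]
al=np.arctan2(l[1],l[0]);ash=np.arctan2(sh[1],sh[0])-np.pi/2;print("c",c,"long",al,ash)
print(s["joints"],s["tcp_pos"])
for turn in(0,np.pi):
    yaw=(al+ash)/2+turn-np.pi/2;print(turn,need([c[0],c[1],.188],yaw))
```

```text
[[0.6674 0.4406 0.023 ]
 [0.6332 0.2456 0.023 ]
 [0.3596 0.2928 0.023 ]
 [0.3907 0.4804 0.023 ]] [np.float64(0.198), np.float64(0.2776), np.float64(0.1902), np.float64(0.2796)]
c [0.51274678 0.36486139 0.023     ] long -0.1567006586804508 -0.16881071199694375
[-0.57225066  0.52236262  0.57525641  1.44195806 -0.28920527  1.26198336
 -0.16919475] [0.60482962 0.10157108 0.34177028]
0 (array([ 0.2399, -0.1423, -0.0012]), array([-2.0000e-04, -3.0000e-04,  1.5345e+00]))
3.141592653589793 (array([ 0.2399, -0.1423, -0.0012]), array([ 3.0000e-04, -2.0000e-04, -1.6071e+00]))
```

Units first: shifts go in shares of 0.8 m and turns go in shares of 4 rad. So 0.24 m is 0.3, 0.22 m is 0.275, -1.607 rad is -0.4018.

{"api": "jog_arm", "payload": {"increments": [[[0.0188,-0.0113,0,0,0,0],[0.05,-0.03,0,0,0,-0.0075],[0.0875,-0.0525,0,0,0,-0.02],[0.125,-0.075,0,0,0,-0.0375],[0.1625,-0.0963,0,0,0,-0.0625],[0.2,-0.1188,0,0,0,-0.0875],[0.2375,-0.1413,0,0,0,-0.1125],[0.275,-0.1638,0,0,0,-0.14],[0.3,-0.1775,0,0,0,-0.1675],[0.3,-0.1775,0,0,0,-0.195],[0.3,-0.1775,0,0,0,-0.2225],[0.3,-0.1775,0,0,0,-0.25],[0.3,-0.1775,0,0,0,-0.2775],[0.3,-0.1775,0,0,0,-0.305],[0.3,-0.1775,0,0,0,-0.3325],[0.3,-0.1775,0,0,0,-0.355],[0.3,-0.1775,0,0,0,-0.375],[0.3,-0.1775,0,0,0,-0.39],[0.3,-0.1775,0,0,0,-0.3975],[0.3,-0.1775,0,0,0,-0.4018]]]}}

```text
t: 17.57
tcp_pos: [0.5126, 0.3646, 0.3393]
tcp_rot: [[-0.987, 0.161, -0.004], [0.161, 0.987, -0.003], [0.003, -0.003, -1.0]]
wrist_force: [-0.5, -0.2, -2.1]
opening: 0.0124
grasp_force: 39.0
```

{"api": "jog_arm", "payload": {"increments": [[[0,0,0,0,0,0],[0,0,0,0,0,0],[0,0,0,0,0,0]]]}}

```text
t: 17.82
tcp_pos: [0.5131, 0.3649, 0.341]
tcp_rot: [[-0.987, 0.162, -0.001], [0.162, 0.987, -0.001], [0.001, -0.001, -1.0]]
wrist_force: [0.8, 0.4, -1.5]
opening: 0.0126
grasp_force: 39.0
```

Run:
```python
from h import *
s=r.sense();print(s["joints"],s["wrist_force"],s["torque"])
b=r.capture("wrist")[:,:,::-1];d=cam("wrist");np.savez("w7.npz",K=d[0],T=d[1])
a=r.capture("scene")[:,:,::-1]
cv2.imwrite("pics/s7.png",np.vstack([b[:,:],a[50:250,:]]).copy()[:600])
```

```text
[-0.75890344  0.51443211  0.17464913  1.37870444 -0.08990139  1.25752916
  0.82904199] [ 0.78504468  0.43785661 -1.49431639] [ 0.01716064  0.03982676 -0.05150366]
```

View pics/s7.png

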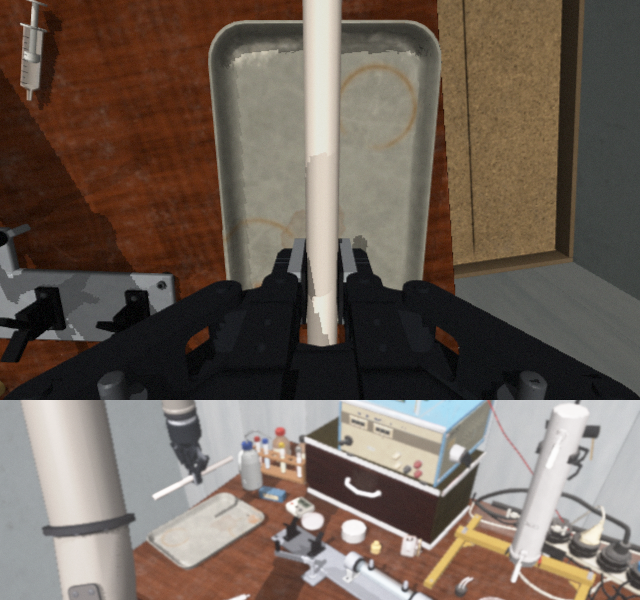

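Wrist picture (upper part): the element is at u≈321 over the tray. The outer rim's near end is at v≈21, and its sides are at u≈212 and 440 (v≈60). The scene view (lower part) shows the rod level. Checking the centring.

Run:
```python
from h import *
d=np.load("w7.npz");C=(d["K"],d["T"]);s=r.sense();R=np.array(s["tcp_rot"])
for n,u,v,z in [("end",325,21,.023),("L",210,60,.023),("R",440,60,.023),("L2",224,250,.023),("R2",427,250,.023)]:
    w=ray(*C,(u,v),z);print(n,(R.T@(w-s["tcp_pos"])).round(4))
```

```text
end [0.1398 0.0022 0.3185]
L [ 0.1104 -0.0939  0.3185]
R [0.1106 0.0984 0.3184]
L2 [-0.0613 -0.0958  0.3185]
R2 [-0.061   0.1026  0.3184]
```

The grip is too high on the pads: the fingertips reach 18 mm below the rod's axis, but the tray floor is only 7 mm below it. I'll set the element back in the saddles and regrip it near the fingertips.

Converted, -0.245 m is -0.3063, -0.1332 m is -0.1665, 1.607 rad is 0.4018.

{"api": "jog_arm", "payload": {"increments": [[[0,0,0,0,0,0.0125],[0,0,0,0,0,0.0325],[0,0,0,0,0,0.0575],[0,0,0,0,0,0.085],[0,0,0,0,0,0.1125],[0,0,0,0,0,0.14],[0,0,0,0,0,0.1675],[0,0,0,0,0,0.195],[-0.01,-0.0188,0,0,0,0.2225],[-0.0275,-0.05,0,0,0,0.25],[-0.0475,-0.0875,0,0,0,0.275],[-0.0675,-0.125,0,0,0,0.3],[-0.0888,-0.1625,0,0,0,0.325],[-0.1088,-0.2,0,0,0,0.35],[-0.1288,-0.2375,0,0,0,0.3725],[-0.15,-0.275,0,0,0,0.3875],[-0.1625,-0.2988,0,0,0,0.3975],[-0.1665,-0.3063,0,0,0,0.4018],[-0.1665,-0.3063,0,0,0,0.4018],[-0.1665,-0.3063,0,0,0,0.4018]]]}}

```text
t: 19.58
tcp_pos: [0.6048, 0.1029, 0.3416]
tcp_rot: [[0.196, 0.981, -0.001], [0.981, -0.196, 0.002], [0.002, -0.001, -1.0]]
wrist_force: [-0.7, 1.5, -1.7]
opening: 0.0125
grasp_force: 39.0
```

{"api": "jog_arm", "payload": {"increments": [[[0,0,0,0,0,0],[0,0,0.0375,0,0,0],[0,0,0.075,0,0,0],[0,0,0.1125,0,0,0],[0,0,0.1375,0,0,0],[0,0,0.15,0,0,0],[0,0,0.155,0,0,0],[0,0,0.155,0,0,0],[0,0,0.155,0,0,0]]]}}

```text
t: 20.33
tcp_pos: [0.6056, 0.1024, 0.219]
tcp_rot: [[0.196, 0.981, 0.002], [0.981, -0.196, 0.001], [0.001, 0.002, -1.0]]
wrist_force: [0.2, 0.1, -1.6]
opening: 0.0125
grasp_force: 39.1
```

Run:
```python
from h import *
s=r.sense();print(s["tcp_pos"],s["wrist_force"],np.round(s["torque"],3))
```

```text
[0.60557406 0.10237783 0.21898734] [ 0.17017946  0.09206591 -1.63118021] [-0.063 -0.026  0.022]
```

Converted, 0.005 m is 0.0063, 0.004 m is 0.005.

{"api": "jog_arm", "payload": {"increments": [[[0,0,0.0025,0,0,0],[0,0,0.0038,0,0,0],[0,0,0.005,0,0,0],[0,0,0.0063,0,0,0],[0,0,0.0063,0,0,0]]]}}

```text
t: 20.75
tcp_pos: [0.6052, 0.1016, 0.2142]
tcp_rot: [[0.198, 0.98, 0.001], [0.98, -0.198, 0.001], [0.001, 0.001, -1.0]]
wrist_force: [-1.8, -0.3, 4.6]
opening: 0.0127
grasp_force: 39.8
```

{"api": "jog_arm", "payload": {"increments": [[[0,0,0.0006,0,0,0],[0,0,0.0013,0,0,0],[0,0,0.0013,0,0,0],[0,0,0.0013,0,0,0]]]}}

```text
t: 21.08
tcp_pos: [0.6052, 0.1016, 0.2141]
tcp_rot: [[0.198, 0.98, 0.001], [0.98, -0.198, 0.001], [0.002, 0.001, -1.0]]
wrist_force: [-4.4, 0.4, 8.9]
opening: 0.0127
grasp_force: 40.2
```

Converted, -0.0125 m is -0.0156, -0.006 m is -0.0075.

{"api": "jog_arm", "payload": {"increments": [[[0,0,-0.0013,0,0,0],[0,0,-0.0013,0,0,0],[0,0,-0.0013,0,0,0],[0,0,-0.0075,0,0,0],[0,0,-0.0156,0,0,0],[0,0,-0.0156,0,0,0],[0,0,-0.0156,0,0,0]]], "aperture": 0.03, "grip_n": 40}}

```text
t: 21.67
tcp_pos: [0.6054, 0.1016, 0.225]
tcp_rot: [[0.198, 0.98, 0.002], [0.98, -0.198, 0.0], [0.001, 0.002, -1.0]]
wrist_force: [-0.1, -0.5, -0.2]
opening: 0.0301
grasp_force: 0.0
```

{"api": "jog_arm", "payload": {"increments": [[[0,0,0,0,0,0],[0,0,0,0,0,0],[0,0,0,0,0,0],[0,0,0,0,0,0],[0,0,0,0,0,0],[0,0,0,0,0,0]]], "aperture": 0.005, "grip_n": 40}}

```text
t: 22.17
tcp_pos: [0.6049, 0.1017, 0.2243]
tcp_rot: [[0.198, 0.98, -0.0], [0.98, -0.198, 0.0], [0.0, -0.0, -1.0]]
wrist_force: [-0.7, -0.1, 2.7]
opening: 0.0124
grasp_force: 39.0
```

{"api": "jog_arm", "payload": {"increments": [[[0,0,-0.0013,0,0,0],[0,0,-0.0038,0,0,0],[0,0,-0.0075,0,0,0],[0,0,-0.0125,0,0,0],[0,0,-0.0125,0,0,0],[0,0,-0.0125,0,0,0]]]}}

```text
t: 22.67
tcp_pos: [0.6052, 0.1016, 0.2346]
tcp_rot: [[0.198, 0.98, 0.001], [0.98, -0.198, 0.0], [0.0, 0.001, -1.0]]
wrist_force: [-0.4, -0.8, -1.2]
opening: 0.012
grasp_force: 39.0
```

Run:
```python
from h import *
s=r.sense();print(s["tcp_pos"],np.round(s["torque"],3))
a=r.capture("wrist")[:,:,::-1];cv2.imwrite("pics/w8.png",a[150:350,200:440])
```

```text
[0.60520264 0.10159112 0.23462811] [ 0.024 -0.001 -0.002]
```

Converted, -0.1 m is -0.125, -0.08 m is -0.1.

{"api": "jog_arm", "payload": {"increments": [[[0,0,-0.025,0,0,0],[0,0,-0.0625,0,0,0],[0,0,-0.1,0,0,0],[0,0,-0.125,0,0,0],[0,0,-0.125,0,0,0],[0,0,-0.125,0,0,0]]]}}

```text
t: 23.22
tcp_pos: [0.6053, 0.1015, 0.3353]
tcp_rot: [[0.198, 0.98, 0.003], [0.98, -0.198, 0.001], [0.001, 0.003, -1.0]]
wrist_force: [-0.2, 0.9, -2.6]
opening: 0.0123
grasp_force: 39.1
```

{"api": "jog_arm", "payload": {"increments": [[[0.0188,-0.0113,0,0,0,0],[0.05,-0.03,0,0,0,-0.0075],[0.0875,-0.0513,0,0,0,-0.02],[0.125,-0.0725,0,0,0,-0.0375],[0.1625,-0.0938,0,0,0,-0.0625],[0.2,-0.115,0,0,0,-0.0875],[0.2375,-0.1363,0,0,0,-0.1125],[0.275,-0.1575,0,0,0,-0.14],[0.3038,-0.1738,0,0,0,-0.1675],[0.3038,-0.1738,0,0,0,-0.195],[0.3038,-0.1738,0,0,0,-0.2225],[0.3038,-0.1738,0,0,0,-0.25],[0.3038,-0.1738,0,0,0,-0.2775],[0.3038,-0.1738,0,0,0,-0.305],[0.3038,-0.1738,0,0,0,-0.3325],[0.3038,-0.1738,0,0,0,-0.355],[0.3038,-0.1738,0,0,0,-0.375],[0.3038,-0.1738,0,0,0,-0.39],[0.3038,-0.1738,0,0,0,-0.3975],[0.3038,-0.1738,0,0,0,-0.4018]]]}}

```text
t: 24.88
tcp_pos: [0.516, 0.367, 0.3315]
tcp_rot: [[-0.987, 0.161, -0.004], [0.161, 0.987, -0.003], [0.004, -0.003, -1.0]]
wrist_force: [-0.3, -0.4, -0.9]
opening: 0.0123
grasp_force: 39.1
```

{"api": "jog_arm", "payload": {"increments": [[[0,0,0,0,0,0],[0,0,0.0375,0,0,0],[0,0,0.075,0,0,0],[0,0,0.1125,0,0,0],[0,0,0.15,0,0,0],[0,0,0.175,0,0,0],[0,0,0.1838,0,0,0],[0,0,0.1838,0,0,0],[0,0,0.1838,0,0,0]]]}}

```text
t: 25.63
tcp_pos: [0.517, 0.3675, 0.1875]
tcp_rot: [[-0.987, 0.162, 0.0], [0.162, 0.987, 0.0], [-0.0, 0.0, -1.0]]
wrist_force: [-0.6, 0.2, -1.0]
opening: 0.0124
grasp_force: 39.1
```

Run:
```python
from h import *
s=r.sense();print(s["tcp_pos"],np.round(s["torque"],3))
```

```text
[0.5169988  0.36747208 0.18749864] [-0.032  0.025 -0.054]
```

Converted, 0.009 m is 0.0113, 0.008 m is 0.01.

{"api": "jog_arm", "payload": {"increments": [[[0,0,0.0038,0,0,0],[0,0,0.0075,0,0,0],[0,0,0.01,0,0,0],[0,0,0.0113,0,0,0],[0,0,0.0113,0,0,0],[0,0,0.0113,0,0,0]]]}}

```text
t: 26.13
tcp_pos: [0.5168, 0.3673, 0.1784]
tcp_rot: [[-0.987, 0.162, 0.0], [0.162, 0.987, 0.0], [-0.0, 0.0, -1.0]]
wrist_force: [-0.5, -0.4, -1.1]
opening: 0.012
grasp_force: 39.1
```

{"api": "jog_arm", "payload": {"increments": [[[0,0,0.0006,0,0,0],[0,0,0.0013,0,0,0],[0,0,0.0013,0,0,0],[0,0,0.0013,0,0,0]]]}}

```text
t: 26.47
tcp_pos: [0.5167, 0.3673, 0.1772]
tcp_rot: [[-0.987, 0.162, -0.0], [0.162, 0.987, -0.0], [0.0, -0.0, -1.0]]
wrist_force: [-0.3, -1.0, -1.6]
opening: 0.0119
grasp_force: 39.1
```

Converted, 0.001 m is 0.0013, 0.0005 m is 0.0006.

{"api": "jog_arm", "payload": {"increments": [[[0,0,0.0006,0,0,0],[0,0,0.0013,0,0,0],[0,0,0.0013,0,0,0],[0,0,0.0013,0,0,0]]]}}

```text
t: 26.8
tcp_pos: [0.5168, 0.3673, 0.1766]
tcp_rot: [[-0.987, 0.162, 0.0], [0.162, 0.987, 0.0], [-0.0, 0.0, -1.0]]
wrist_force: [-1.0, -0.5, 1.2]
opening: 0.0126
grasp_force: 41.0
```

{"api": "jog_arm", "payload": {"increments": [[[0,0,0.0005,0,0,0],[0,0,0.001,0,0,0],[0,0,0.001,0,0,0]]]}}

```text
t: 27.05
tcp_pos: [0.5169, 0.3673, 0.1766]
tcp_rot: [[-0.987, 0.162, 0.0], [0.162, 0.987, 0.0], [-0.0, 0.0, -1.0]]
wrist_force: [-2.4, -1.7, 6.9]
opening: 0.0122
grasp_force: 43.4
```

Contact with the tray floor. I'll back off 0.8 mm, release, rise and check.

Converted, -0.0008 m is -0.001.

{"api": "jog_arm", "payload": {"increments": [[[0,0,-0.001,0,0,0],[0,0,-0.001,0,0,0]]]}}

```text
t: 27.22
tcp_pos: [0.5168, 0.3673, 0.1766]
tcp_rot: [[-0.987, 0.162, 0.0], [0.162, 0.987, 0.0], [-0.0, 0.0, -1.0]]
wrist_force: [-2.4, -0.6, 4.2]
opening: 0.012
grasp_force: 41.9
```

{"api": "jog_arm", "payload": {"increments": [[[0,0,0,0,0,0],[0,0,0,0,0,0],[0,0,0,0,0,0],[0,0,0,0,0,0],[0,0,-0.0375,0,0,0],[0,0,-0.075,0,0,0],[0,0,-0.125,0,0,0],[0,0,-0.175,0,0,0],[0,0,-0.2,0,0,0],[0,0,-0.2,0,0,0],[0,0,-0.2,0,0,0]]], "aperture": 0.03, "grip_n": 20}}

```text
t: 28.13
tcp_pos: [0.5172, 0.3675, 0.338]
tcp_rot: [[-0.987, 0.162, 0.003], [0.162, 0.987, 0.002], [-0.003, 0.003, -1.0]]
wrist_force: [0.1, -0.4, -1.0]
opening: 0.0301
grasp_force: 0.0
```

Run:
```python
from h import *
b=r.capture("wrist")[:,:,::-1];a=r.capture("top")[100:300,130:450,::-1]
cv2.imwrite("pics/f9.png",np.vstack([b[:220],cv2.resize(a,(608,380),interpolation=cv2.INTER_CUBIC)[:, :].copy() if 0 else cv2.copyMakeBorder(cv2.resize(a,(608,380),interpolation=cv2.INTER_CUBIC),0,0,0,32,0)]))
```

```text
(no output)
```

View pics/f9.png

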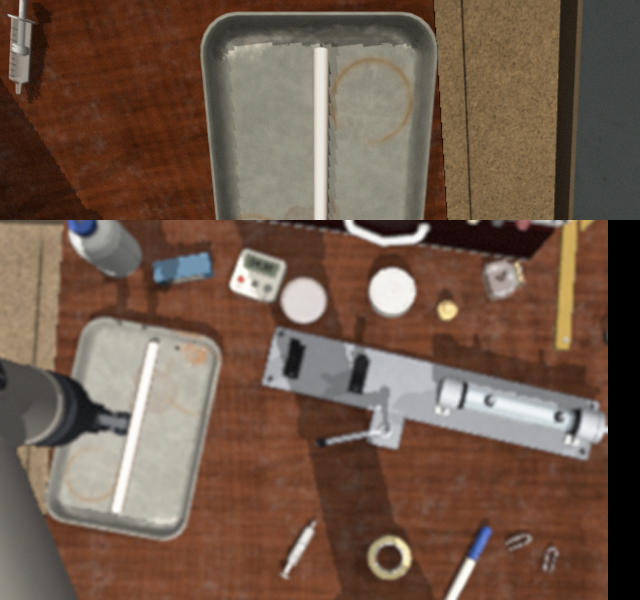

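The element lies flat in the tray with clear floor at both ends: (320,47) in the wrist view, and (153,342) to (117,512) in the top view. The gate is open, and the dish, weight and syringe are where they were. Handing in.

```bash
python3 -c "
from plant import r
print(r.close_job())"
```

```text
the job is handed in; nothing more can be done
None
```

The job is handed in at about 28 s of the 67 s allowed: the gate is open, the element was drawn out hand over hand and now lies flat inside the tray's rim, and the dish, weight and syringe look undisturbed. I set the element back in the saddles once to regrip it lower for the tray. The hand-in call did not return a verdict.

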